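# Set the cure timer, then clamp the glued housing and hold it

## Robot

A 7-joint arm with a two-finger parallel gripper is mounted at the origin on the work surface. World frame = base frame: x ahead of the robot, y to its left, z up, the work surface at z = 0. Lengths are in m, angles in degrees, forces in N, time in s.
With the tool pointing down it reaches from about 0.425 to 0.875 m from the base axis. Payload 9.9 kg.
Tool frame: the origin (TCP) lies midway between the tips of the shut fingers; the grasp point (between the pads) lies 19 mm behind it (bot.grip_point_offset is the z of the grasp point in the tool frame, in m); z points along the fingers, y is the line along which they close (so a half turn about z gives the same grasp; the last joint's range is limited). The gripper opens to 85 mm and grips with 20 to 120 N. Pads are 22 mm wide; open, the fingers measure 114 mm over their backs; the gripper's body (76 mm by 85 mm) begins 54 mm behind the grasp point. The pads swing forward as they close: fully open they stand 13 mm farther back than shut.
Start: joints at [-70.806, 32.985, 1.427, 82.34, -0.859, 64.687, -3.237], TCP at [0.274, 0.617, 0.231] pointing down, gripper open.
Joint ranges: [-157.87, 157.87], [-19.46, 123.44], [-87.15, 90], [11.01, 140.99], [-62.26, 242.26], [9.8, 113.94], [-161.44, 161.44]. Speed limits (degrees/s): [127.2, 127.2, 172.46, 172.46, 180, 180, 180].

## Interface

Orientations are given as a 3x3 rotation matrix whose columns are the frame's x, y, z axes.
In Python, from bench import bot gives the robot as it stands.
- The arm moves only by the tool apply_moves, never from a script. Its argument "series" is one flat list of numbers, 7 for each row, row after row: the shift along the world's x, y, z as a fraction of full scale, then the turn, a rotation vector about the world's x, y, z as a fraction of full scale, then the opening, from -1 (shut) to 1 (fully open). In form: [dx, dy, dz, ax, ay, az, gripper, dx, dy, dz, ax, ay, az, gripper, ...]. A call has 1 to 10 rows; each row shifts and turns the commanded pose from where the row before left it; what a row does not reach is not made up. Full scale, the value 1, is 0.05 m for a shift and 4 degrees for a turn. A row lasts 1/12 s, in which the tool goes at most 41.7 mm and 7.16 degrees, less where a joint would pass 70% of its speed; a pose out of reach is approached as far as the arm can. A call with a number of a shift or a turn outside -1 to 1 is refused whole. A call with a gripper value outside its range is refused whole. The fingers move at their own pace and stop on an object; "force" is the grip in N (left out, the last holds). Time passes only in rows, so rows that do not move let the fingers close. It gives the time, the measured TCP pose, the force, the opening and the grip force at its end, in the units of the state.
- bot.read_state(): the state, without advancing time (a new reading comes with each control period).
- bot.camera(name): name is "scene" or "top" or "wrist"; returns the picture (420x560x3 uint8, blue, green, red); there is no depth.
- bot.get_calibration(name): a dict with "fx", "fy", "cx", "cy" (pixels), "R" (3x3) and "t" (3): a world point X has camera coordinates R X + t; the wrist camera has in their place "hand_eye" (4x4, takes a point from camera to tool coordinates, whose origin is the TCP and whose axes are the flange's). Camera axes: x right, y down, z forward; pixel columns grow to the right and rows downward; lengths in m; the calibration is good to about 2 mm. The wrist camera is an equidistant fisheye: a pixel r from the principal point sees the ray r / f radians off the axis. A picture is of the moment at which its call begins: read the wrist's pose just before it. get_calibration takes no time and is no camera call.
- bot.job_done(): hands the job in; it is judged then, once.
Trained networks look in the newest picture that a camera, given by its name, has taken for a name from the list of things; names that differ only in an ending like _2 or _b are one class to them, and where a whole thing is asked for, a point or a joint stands for the part that bears it (a point fixed in the world has none). Each returns a list of dicts, best first, with "score" (0 to 1); they miss things now and then, are a little off and sometimes report something else, mostly with a low value. They report only what shows in the picture. A call takes as long as a camera call.
- bot.spot_in(camera, query): "bbox" ([left, top, right, bottom] as shares, 0 to 1, of the picture: columns of its width, rows of its height, round what is visible of it).
- bot.tip_of(camera, query): "centre" ([row, column] as shares, 0 to 1, of the picture: columns of its width, rows of its height: a listed point, or the origin of a listed thing).
The state is a dict: "clock": time; "joints": joint angles; "joint_vel": joint speeds; "tau": joint torques, N m; "eef_pos": TCP position; "eef_rot": TCP orientation; "contact_force": force on the tool from outside, world axes, zero at the start; "ft_torque": the same for the moment, N m; "opening": finger opening in m; "grip_force": force on a finger pad.
Only numpy, scipy, OpenCV 4.12 (cv2) and the standard library are available. Lean on these libraries where they do the work, as an engineer would, in place of code of your own. Each camera call takes 0.05 s, during which the arm holds its last target. There are 200 camera calls.

## Task

Set the cure timer by pressing its keys fully down one at a time: white, then yellow, then blue. Then pump the clamp's orange lever until the sprung pad meets the glued housing and grips it against the anvil, with the plunger's white band gone into the jaw but green still showing; if only red shows, the housing may be crushed. Finish while holding the lever pressed down at that grip (let go, it slackens); move the jaw only with the lever, do not touch the housing, and leave everything else alone.

Things in the scene. Friction and masses are not known exactly. Their poses are not given: they have to be found in the camera images.
- clamp: Ratchet bar clamp (blue, dark steel) screwed to the bench. Origin on the bench below the lever's pivot, z up; the jaw advances along local +y, the lever's handle sticks out to local -y. Base plate 64 mm wide (x), 10 mm thick, y -37 to +223 mm. Anvil: blue upright, 82 mm high, face at y = 198 mm. Pivot 91.5 mm high, between blue cheeks 104 mm high.
- lever_angle (a joint): Angle (rad) of the orange lever: 0 up at rest, 0.44 fully down; springs back up. Pressing it advances the jaw 40 mm per rad after up to 5 mm of lost travel (5 mm teeth); a full stroke gives about 15 mm. Push needed at the paddle: 2 to 4 N free, 4 to 7 N while the jaw moves freely, plus 0.4 N per 1 N on the housing.
- paddle_top (a point): Centre of the top face of the lever's orange paddle (40 mm wide, 50 mm long, 12 mm thick), where it is pushed down; 100 mm from the pivot, about 136 mm above the bench with the lever at rest and about 41 mm lower when fully pressed. It moves almost straight down.
- lever: The orange lever with its paddle; its origin lies on the pivot: use paddle_top for where to push.
- jaw_travel (a joint): Travel (m) of the moving jaw along the clamp's +y, 0 to 0.065. It moves with the lever's ratchet; a 6 N brake keeps it in place when the lever rises, but a housing pressed harder than 6 N pushes it back once the lever is let go.
- jaw: The moving jaw: toothed bar and a blue head 44 mm wide and 20 mm thick, top 83 mm above the bench, with the sprung pad; origin at bench height, 65 mm behind the head's front face.
- pad_sink (a joint): How far (m) the sprung pad has been pushed back into the jaw: 0 free, 0.020 bottomed. Force = 1 N + 1.8 N per mm. Its plunger (27 mm thick) shows three bands, from the jaw outwards: white (5 mm long), green (7 mm), red (8 mm): white has just gone at 0.005, green at 0.012.
- pad: The sprung pad: plunger with a black rubber plate, 40 x 8 x 40 mm, at its end; origin 28 mm behind its front face.
- pad_front (a point): Centre of the pad's front face, 37 mm above the bench, the face that meets the housing.
- housing: The glued plastic housing, white and grey halves with a glue line, 46 (local x) x 60 (local y) x 50 mm high, standing loose on the base plate between pad and anvil, its y along the clamp's y, 1 to 3 mm from the anvil; origin at the centre of its underside. At the start the pad is 20 to 45 mm from it.
- timer: Black cure timer box, 190 x 115 x 45 mm, fixed; three round keys (28 mm across) in a row 58 mm apart on its top.
- key_white (a joint): Travel (m) of the white key: 0 up, 0.006 fully down; springs back; 5 N presses it fully.
- key_white_top (a point): Centre of the top of the white key (28 mm across, 18 mm proud of the timer, 63 mm above the bench when up). Which key sits at which place in the row changes.
- key_yellow (a joint): Travel (m) of the yellow key: 0 up, 0.006 fully down; springs back; 5 N presses it fully.
- key_yellow_top (a point): Centre of the top of the yellow key (28 mm across, 18 mm proud of the timer, 63 mm above the bench when up). Which key sits at which place in the row changes.
- key_blue (a joint): Travel (m) of the blue key: 0 up, 0.006 fully down; springs back; 5 N presses it fully.
- key_blue_top (a point): Centre of the top of the blue key (28 mm across, 18 mm proud of the timer, 63 mm above the bench when up). Which key sits at which place in the row changes.
- glue: White glue bottle with a red cap, 48 mm across, 120 mm tall, standing; origin under its base. Leave alone.
- tape: Roll of yellow tape lying flat, 90 mm across, 25 mm high. Leave alone.
- spare: Spare housing, white and blue, same size as the glued one (46 x 60 x 50 mm), standing beyond the clamp. Leave alone.
- screwdriver: Screwdriver with a red handle lying to the right of the clamp. Leave alone.
- parts_case: Flat yellow parts case, 130 x 170 x 37 mm. Leave alone.
- notebooks: Stack of three notebooks, 210 x 150 x 30 mm. Leave alone.
- stapler: Blue and black stapler, 140 mm long, 50 mm high. Leave alone.

How it is judged:
By the outcome, as a careful person would: the job done as asked, in the order asked, and still so for the second after the job is handed in, while the arm keeps its last pose, push and grip.
It also fails if it takes over 61 s, if anything falls off the work surface, if the arm or the gripper's body presses on something with over 40 N, if the wrist force passes 120 N, or if a joint passes its speed limit or range.

## Working session

There is one attempt and no reset: what is moved stays moved. The work goes in short steps, Python scripts to look and compute and a tool call to move; the robot and the scene stay as the last step left them, time stands still between calls to the robot, and variables do not carry over. Pictures are saved under pics/ and viewed, at most 10 in all, crops included, and the job is handed in when it is done.

Besides the shell and the picture viewer there is one more tool, called after ">>>" as name(argument=value, ...) on one line, values as JSON. apply_moves: Moves the arm, as the interface text tells. Shift numbers are shares of 0.05 m and turn numbers shares of 4 degrees, none past 1 either way. Its arguments: {"type":"object","properties":{"series":{"type":"array","items":{"type":"number"}},"force":{"type":"number"}},"required":["series"]}

```bash
mkdir -p pics; cat > h.py <<'E'
from bench import bot
import numpy as np, cv2
def ray(cam,rc):
    k=bot.get_calibration(cam); r,c=rc[0]*420,rc[1]*560
    d=np.array([(c-k['cx'])/k['fx'],(r-k['cy'])/k['fy'],1]); R=np.array(k['R']);t=np.array(k['t'])
    return -R.T@t, R.T@d
def atz(cam,rc,z):
    o,d=ray(cam,rc); return o+d*(z-o[2])/d[2]
def tri(a,b):
    A=np.zeros((3,3));v=np.zeros(3)
    for o,d in (ray(*a),ray(*b)):
        d=d/np.linalg.norm(d);P=np.eye(3)-np.outer(d,d);A+=P;v+=P@o
    return np.linalg.solve(A,v)
E
python3 - <<'E'
from h import *
np.set_printoptions(precision=4,suppress=True)
a=bot.camera('scene');b=bot.camera('top');cv2.imwrite('pics/s.png',a);cv2.imwrite('pics/t.png',b)
for q,z in [('key_white_top',.063),('key_yellow_top',.063),('key_blue_top',.063),('paddle_top',.136),('pad_front',.037),('clamp',0),('housing',0),('glue',0)]:
    p={}
    for c in('scene','top'):
        r=bot.tip_of(c,q)
        if r: p[c]=r[0]['centre'];print(q,c,round(r[0]['score'],2),atz(c,p[c],z),np.array(p[c])*[420,560])
    if len(p)==2: print('   tri',tri(('scene',p['scene']),('top',p['top'])))
s=bot.read_state();print(s['clock'],s['eef_pos'],s['eef_rot'],s['opening'])
E
```

```text
key_white_top scene 0.61 [0.437  0.2891 0.063 ] [158.004 323.008]
key_white_top top 0.57 [0.4308 0.287  0.063 ] [259.518 176.12 ]
   tri [0.432  0.2902 0.0573]
key_yellow_top scene 0.61 [0.4912 0.3014 0.063 ] [165.9   334.208]
key_yellow_top top 0.39 [0.502  0.3057 0.063 ] [237.594 171.024]
   tri [0.4994 0.2999 0.0727]
key_blue_top scene 0.73 [0.4282 0.2867 0.063 ] [156.786 321.104]
key_blue_top top 0.52 [0.5496 0.3004 0.063 ] [223.104 173.096]
   tri [0.5247 0.2488 0.1812]
paddle_top scene 0.87 [ 0.5515 -0.1899  0.136 ] [222.81  220.192]
paddle_top top 0.6 [ 0.5352 -0.1892  0.136 ] [225.918 324.688]
   tri [ 0.5381 -0.1882  0.1189]
pad_front scene 0.39 [0.5303 0.0021 0.037 ] [211.89  269.416]
clamp scene 0.78 [ 0.5437 -0.0964  0.    ] [233.016 247.184]
clamp top 0.96 [ 0.5402 -0.1112  0.    ] [228.312 297.696]
   tri [ 0.543  -0.1042  0.0037]
housing scene 0.8 [0.5239 0.0641 0.    ] [209.706 283.696]
housing top 0.57 [0.5338 0.0638 0.    ] [229.992 246.176]
   tri [0.5319 0.0615 0.0111]
glue scene 0.81 [0.6685 0.4274 0.    ] [194.586 389.592]
glue top 0.74 [0.6723 0.4443 0.    ] [189.294 135.8  ]
   tri [ 0.6689  0.4377 -0.0031]
0.9 [0.2745 0.6167 0.2313] [[-0.9136  0.4067 -0.0001]
 [ 0.4067  0.9136 -0.    ]
 [ 0.     -0.     -1.    ]] 0.08541204559310424
```

View pics/s.png

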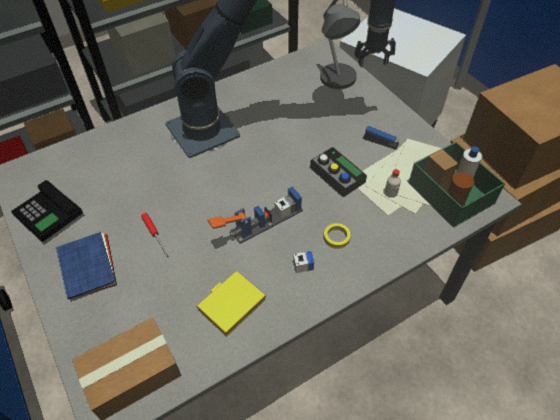

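View pics/t.png

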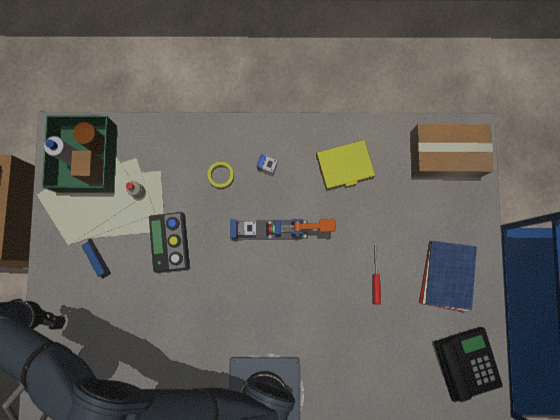

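The scene view shows the keys white (323,158), yellow (334,167) and blue (345,177), with the paddle at about (222,222). In the top view the keys are white (176,259), yellow (174,240) and blue (172,223), with the paddle at about (327,225) and the clamp along y. I'll refine these with colour blobs.

```bash
python3 - <<'E'
from h import *
np.set_printoptions(precision=4,suppress=True)
def blob(im,u,v,w,kind):
    c=im[v-w:v+w+1,u-w:u+w+1].astype(float);B,G,R=c[...,0],c[...,1],c[...,2]
    f={'w':np.minimum(np.minimum(B,G),R)-100,'y':np.minimum(R,G)-B-60,'b':B-R-50}[kind]
    m=(f>0).astype(float);ys,xs=np.nonzero(m)
    return np.array([ys.mean()+v-w+.5,xs.mean()+u-w+.5])/[420,560],len(ys)
for cam,fn,L in (('top','t',[(176,259,'w'),(174,240,'y'),(172,223,'b')]),('scene','s',[(323,158,'w'),(334,167,'y'),(345,177,'b')])):
    im=cv2.imread(f'pics/{fn}.png')
    for u,v,k in L:
        rc,n=blob(im,u,v,8,k);print(cam,k,n,rc*[420,560],atz(cam,rc,.063))
im=cv2.imread('pics/t.png').astype(float);m=(im[...,2]-im[...,0]>80)&(im[...,2]>150)
m[:,:295]=0;m[:,340:]=0;m[:215]=0;m[240:]=0
ys,xs=np.nonzero(m);print(xs.min(),xs.max(),ys.min(),ys.max())
for x in range(295,340,3):
    y=np.nonzero(m[:,x])[0]
    if len(y):print(x,y.min(),y.max())
s=cv2.imread('pics/s.png');t=cv2.imread('pics/t.png')
cv2.imwrite('pics/c.png',np.vstack([np.hstack([cv2.resize(s[180:250,200:300],(400,280)),cv2.resize(s[140:210,290:390],(400,280))]),np.hstack([cv2.resize(t[190:260,240:340],(400,280)),cv2.resize(t[205:275,130:230],(400,280))])]))
E
```

```text
top w 148 [259.9527 176.0203] [0.4294 0.2873 0.063 ]
top y 50 [240.8  173.36] [0.4916 0.2978 0.063 ]
top b 53 [223.066  171.9528] [0.5497 0.3041 0.063 ]
scene w 122 [157.0984 321.9836] [0.4312 0.2885 0.063 ]
scene y 34 [166.2647 334.4412] [0.4932 0.301  0.063 ]
scene b 41 [175.939  345.2317] [0.5521 0.3067 0.063 ]
295 334 219 230
295 223 229
298 222 230
301 224 228
304 224 228
307 224 227
310 224 227
313 224 227
316 223 227
319 223 227
322 220 230
325 220 230
328 219 230
331 219 230
334 219 229
```

View pics/c.png

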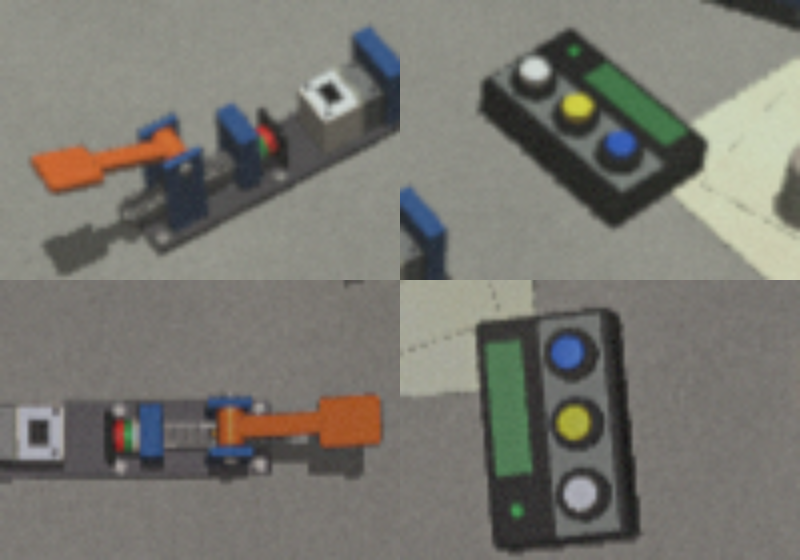

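Keys come out at about white (0.433,0.290), yellow (0.492,0.300) and blue (0.551,0.306). The paddle is about (0.537,-0.20) and the pad gap about 34 mm. I'll move over white with the gripper shut.

>>> apply_moves(series=[0.32,-0.65,-0.2,0,0,0,-1,0.32,-0.65,-0.2,0,0,0,-1,0.32,-0.65,-0.2,0,0,0,-1,0.32,-0.65,-0.2,0,0,0,-1,0.32,-0.65,-0.2,0,0,0,-1,0.32,-0.65,-0.2,0,0,0,-1,0.32,-0.65,-0.2,0,0,0,-1,0.32,-0.65,-0.2,0,0,0,-1,0.32,-0.65,-0.2,0,0,0,-1,0.32,-0.65,-0.2,0,0,0,-1], force=30)

```text
clock: 1.73
eef_pos: [0.4351, 0.2902, 0.1312]
eef_rot: [[-0.914, 0.406, 0.001], [0.406, 0.914, 0.0], [-0.0, 0.001, -1.0]]
contact_force: [-0.2, 0.7, 0.3]
opening: 0.0001
grip_force: 0.0
```

```bash
cat >> h.py <<'E'
def watz(px,s,z):  # px=(u,v)
    k=bot.get_calibration('wrist');d=np.array([(px[0]-k['cx']),(px[1]-k['cy'])]);r=np.hypot(*d);th=r/k['fx']
    v=np.array([*(d/r*np.sin(th)),np.cos(th)]) if r>0 else np.array([0,0,1.])
    H=np.array(k['hand_eye']);R=np.array(s['eef_rot']);o=R@H[:3,3]+s['eef_pos'];w=R@H[:3,:3]@v
    return o+w*(z-o[2])/w[2]
E
python3 - <<'E'
from h import *
np.set_printoptions(precision=4,suppress=True)
s=bot.read_state();im=bot.camera('wrist');cv2.imwrite('pics/w1.png',im)
for q in ('key_white_top','key_yellow_top','key_blue_top'):
    for r in bot.tip_of('wrist',q)[:1]:
        c=r['centre'];px=(c[1]*560,c[0]*420);print(q,r['score'],px,watz(px,s,.063))
print(bot.get_calibration('wrist')['hand_eye'])
E
```

```text
key_white_top 0.7 (282.52, 224.99399999999997) [0.4385 0.2947 0.063 ]
key_yellow_top 0.57 (314.72, 291.98400000000004) [0.4983 0.2954 0.063 ]
[[ 0.0003 -0.9561 -0.293   0.0748]
 [ 1.      0.0003  0.0001  0.0002]
 [ 0.     -0.293   0.9561 -0.1436]
 [ 0.      0.      0.      1.    ]]
```

View pics/w1.png

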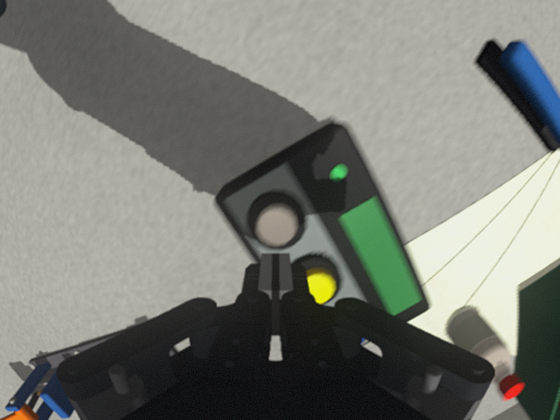

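The wrist view shows the white key at about (276,226), directly below the tip, which agrees with my estimate. I'll press it.

>>> apply_moves(series=[0,0.02,-0.7,0,0,0,-1,0,0,-0.5,0,0,0,-1,0,0,-0.1,0,0,0,-1,0,0,-0.1,0,0,0,-1,0,0,-0.1,0,0,0,-1,0,0,0,0,0,0,-1])

```text
clock: 2.43
eef_pos: [0.4333, 0.2941, 0.0604]
eef_rot: [[-0.914, 0.405, -0.0], [0.405, 0.914, 0.002], [0.001, 0.001, -1.0]]
contact_force: [-14.7, -4.7, 44.4]
opening: 0.0003
grip_force: 22.3
```

>>> apply_moves(series=[0,0,0.1,0,0,0,-1,0,0,0,0,0,0,-1])

```text
clock: 2.6
eef_pos: [0.4345, 0.2943, 0.064]
eef_rot: [[-0.914, 0.405, 0.002], [0.405, 0.914, 0.002], [-0.001, 0.003, -1.0]]
contact_force: [-1.8, 0.3, 3.1]
opening: -0.0002
grip_force: 1.6
```

```bash
python3 - <<'E'
from h import *
s=bot.read_state();im=bot.camera('wrist');cv2.imwrite('pics/w2.png',cv2.resize(im[150:350,180:400],(770,700))[:600])
print(s['eef_pos'],s['contact_force'],s['ft_torque'])
E
```

```text
[0.4345477  0.29425405 0.06398621] [-1.77235459  0.34346383  3.13810445] [-0.03183023  0.5259218  -0.01099015]
```

View pics/w2.png

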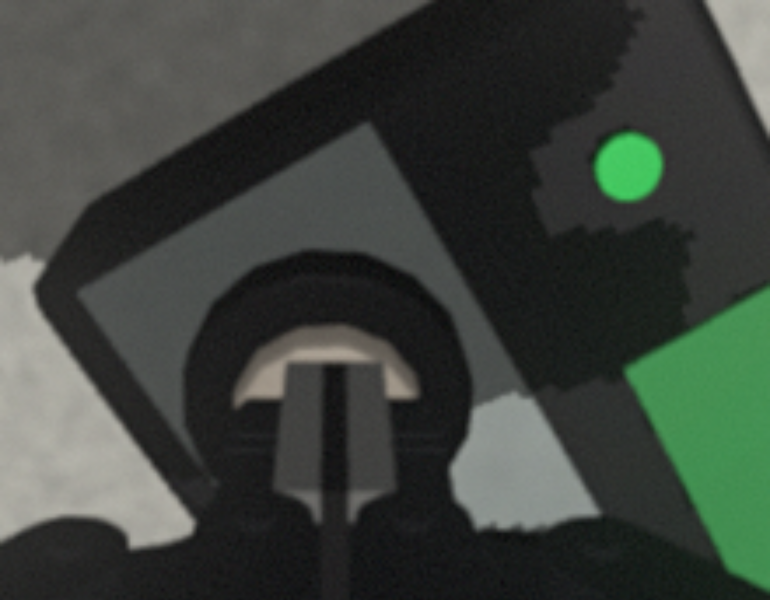

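The fingertip sits on the white key, and the stiff stop at z≈0.060 means it was fully down. Next is yellow.

>>> apply_moves(series=[0,0,0.6,0,0,0,-1,0.58,0.06,0,0,0,0,-1,0.57,0.05,0,0,0,0,-1,0,0,-0.4,0,0,0,-1,0,0,-0.1,0,0,0,-1,0,0,-0.08,0,0,0,-1,0,0,-0.06,0,0,0,-1,0,0,0,0,0,0,-1])

```text
clock: 3.32
eef_pos: [0.4922, 0.2986, 0.0611]
eef_rot: [[-0.914, 0.406, 0.001], [0.406, 0.914, 0.001], [-0.001, 0.001, -1.0]]
contact_force: [0.4, -2.5, 8.1]
opening: -0.0002
grip_force: 4.4
```

>>> apply_moves(series=[0,0,-0.04,0,0,0,-1,0,0,0,0,0,0,-1])

```text
clock: 3.48
eef_pos: [0.4924, 0.2986, 0.0607]
eef_rot: [[-0.914, 0.406, 0.002], [0.406, 0.914, 0.001], [-0.002, 0.002, -1.0]]
contact_force: [-4.1, -4.5, 30.4]
opening: -0.0001
grip_force: 14.6
```

Yellow has hit its hard stop. Next is blue.

>>> apply_moves(series=[0,0,0.64,0,0,0,-1,0.59,0.07,0,0,0,0,-1,0.58,0.07,0,0,0,0,-1,0,0,-0.4,0,0,0,-1,0,0,-0.1,0,0,0,-1,0,0,-0.08,0,0,0,-1,0,0,-0.09,0,0,0,-1,0,0,0,0,0,0,-1])

```text
clock: 4.15
eef_pos: [0.5503, 0.3054, 0.0606]
eef_rot: [[-0.914, 0.406, 0.002], [0.406, 0.914, 0.001], [-0.001, 0.002, -1.0]]
contact_force: [-8.9, -6.3, 36.8]
opening: -0.0002
grip_force: 18.4
```

>>> apply_moves(series=[0,0,0.8,0,0,0,-1,0,0,0.8,0,0,0,-1,0,0,0.8,0,0,0,-1,0,-0.5,0.4,0,0,0,-1,0,-0.8,0,0,0,0,-1,0,-0.8,0,0,0,0,-1,0,-0.8,0,0,0,0,-1,-0.1,-0.8,0,0,0,0,-1,-0.1,-0.8,0,0,0,0,-1,0,-0.8,0,0,0,0,-1])

```text
clock: 4.98
eef_pos: [0.5378, 0.0392, 0.1963]
eef_rot: [[-0.914, 0.405, -0.002], [0.405, 0.914, 0.0], [0.002, -0.0, -1.0]]
contact_force: [1.1, -0.1, -0.4]
opening: 0.0002
grip_force: 0.0
```

```bash
python3 - <<'E'
from h import *
np.set_printoptions(precision=4,suppress=True)
s=bot.read_state();im=bot.camera('wrist');cv2.imwrite('pics/w3.png',cv2.resize(im,(800,600)))
for q,z in (('pad_front',.037),('paddle_top',.136),('housing',0)):
    for r in bot.tip_of('wrist',q)[:1]:
        c=r['centre'];px=(c[1]*560,c[0]*420);print(q,r['score'],px,watz(px,s,z))
print(s['eef_pos'])
E
```

```text
pad_front 0.58 (238.504, 205.716) [0.5361 0.0011 0.037 ]
paddle_top 0.76 (50.176, 315.0) [ 0.5357 -0.1906  0.136 ]
housing 0.83 (298.088, 175.98) [0.5401 0.0651 0.    ]
[0.5378 0.0392 0.1963]
```

View pics/w3.png

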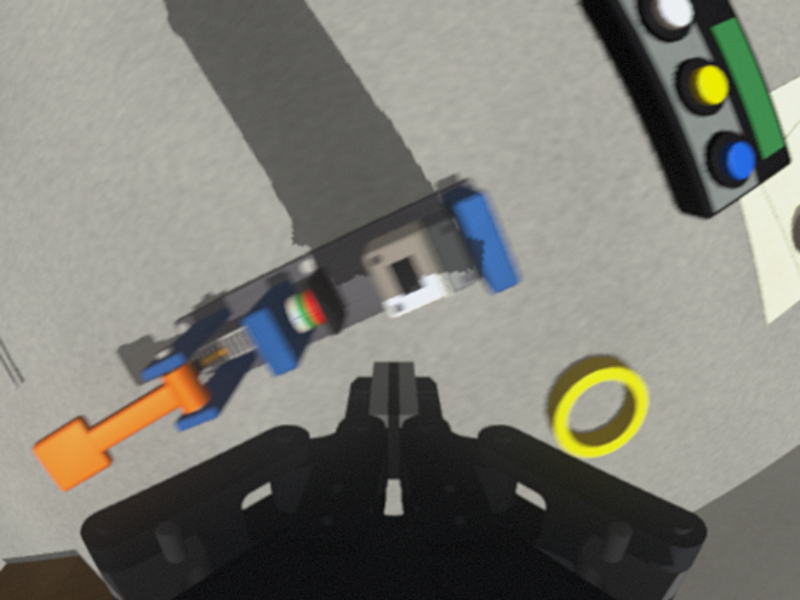

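The bands are visible beside the jaw at about (305,310) in this enlarged view. White, green and red all show, and the gap is about 33 mm. The paddle is at about (72,453), so (0.536,-0.193), which agrees with the top view. I'll move over the paddle.

>>> apply_moves(series=[0,-0.78,0,0,0,0,-1,0,-0.78,0,0,0,0,-1,0,-0.78,0,0,0,0,-1,0,-0.78,0,0,0,0,-1,0,-0.78,0,0,0,0,-1,-0.03,-0.78,0,0,0,0,-1,0,0,-0.5,0,0,0,-1,0,0,-0.2,0,0,0,-1,0,0,0,0,0,0,-1])

```text
clock: 5.93
eef_pos: [0.5379, -0.191, 0.1586]
eef_rot: [[-0.915, 0.404, -0.004], [0.404, 0.915, 0.003], [0.005, 0.001, -1.0]]
contact_force: [-0.3, 1.0, 0.2]
opening: 0.0002
grip_force: 0.0
```

>>> apply_moves(series=[0,-0.06,-0.3,0,0,0,-1,0,0,-0.16,0,0,0,-1,0,0,-0.16,0,0,0,-1,0,0,-0.16,0,0,0,-1,0,0,-0.16,0,0,0,-1,0,0,0,0,0,0,-1])

```text
clock: 6.43
eef_pos: [0.5399, -0.1956, 0.1138]
eef_rot: [[-0.914, 0.405, 0.001], [0.405, 0.914, -0.0], [-0.001, 0.0, -1.0]]
contact_force: [1.0, -0.6, 4.1]
opening: -0.0003
grip_force: 1.5
```

>>> apply_moves(series=[0,0,-0.1,0,0,0,-1,0,0,-0.06,0,0,0,-1,0,0,0,0,0,0,-1])

```text
clock: 6.68
eef_pos: [0.54, -0.1964, 0.1066]
eef_rot: [[-0.914, 0.406, 0.002], [0.406, 0.914, -0.001], [-0.002, 0.0, -1.0]]
contact_force: [1.9, -2.0, 4.3]
opening: -0.0001
grip_force: 2.2
```

>>> apply_moves(series=[0,0,-0.06,0,0,0,-1,0,0,0,0,0,0,-1])

```text
clock: 6.85
eef_pos: [0.54, -0.1967, 0.1038]
eef_rot: [[-0.914, 0.406, 0.002], [0.406, 0.914, -0.001], [-0.002, -0.0, -1.0]]
contact_force: [0.0, -2.8, 5.8]
opening: -0.0002
grip_force: 2.6
```

>>> apply_moves(series=[0,0,-0.06,0,0,0,-1,0,0,0,0,0,0,-1])

```text
clock: 7.02
eef_pos: [0.54, -0.1968, 0.1008]
eef_rot: [[-0.914, 0.406, 0.002], [0.406, 0.914, -0.001], [-0.002, -0.0, -1.0]]
contact_force: [0.8, -3.9, 5.2]
opening: 0.0002
grip_force: 2.6
```

>>> apply_moves(series=[0,0,-0.04,0,0,0,-1,0,0,0,0,0,0,-1])

```text
clock: 7.18
eef_pos: [0.54, -0.1969, 0.0989]
eef_rot: [[-0.914, 0.406, 0.002], [0.406, 0.914, -0.001], [-0.002, -0.0, -1.0]]
contact_force: [0.8, -3.8, 7.1]
opening: 0.0004
grip_force: 2.8
```

>>> apply_moves(series=[0,0,0.5,0,0,0,-1,0,0,0.42,0,0,0,-1,0,0,0,0,0,0,-1,0,0,-0.2,0,0,0,-1,0,0,-0.18,0,0,0,-1,0,0,-0.18,0,0,0,-1,0,0,-0.18,0,0,0,-1,0,0,-0.12,0,0,0,-1,0,0,-0.06,0,0,0,-1,0,0,0,0,0,0,-1])

```text
clock: 8.02
eef_pos: [0.5393, -0.197, 0.0969]
eef_rot: [[-0.914, 0.406, 0.0], [0.406, 0.914, -0.001], [-0.001, -0.001, -1.0]]
contact_force: [0.4, -4.3, 5.7]
opening: 0.0005
grip_force: 2.6
```

```bash
python3 - <<'E'
from h import *
np.set_printoptions(precision=4,suppress=True)
s=bot.read_state();a=bot.camera('wrist');b=bot.camera('scene');t=bot.camera('top');cv2.imwrite('pics/w4f.png',a)
for c,f in(('scene',.037),('top',.037)):
    for q,z in (('pad_front',.037),('jaw',0),('housing',0)):
        for r in bot.tip_of(c,q)[:1]: print(c,q,round(r['score'],2),atz(c,r['centre'],z))
print(s['eef_pos'],s['contact_force'])
z=lambda im,x,y:cv2.resize(im[y:y+70,x:x+100],(400,280),interpolation=cv2.INTER_CUBIC)
cv2.imwrite('pics/c4.png',np.vstack([np.hstack([z(b,210,175),z(t,230,195)]),cv2.resize(a,(373,280)).repeat(1,1) if 0 else np.hstack([cv2.resize(a,(373,280)),np.zeros((280,427,3),np.uint8)])]))
E
```

```text
scene pad_front 0.55 [0.5338 0.027  0.037 ]
scene jaw 0.59 [ 0.5206 -0.0605  0.    ]
scene housing 0.78 [0.5354 0.0587 0.    ]
top pad_front 0.51 [0.5245 0.0318 0.037 ]
top jaw 0.7 [ 0.5333 -0.0518  0.    ]
top housing 0.55 [0.5276 0.0599 0.    ]
[ 0.5393 -0.197   0.0969] [ 0.3652 -4.28    5.7358]
```

View pics/c4.png

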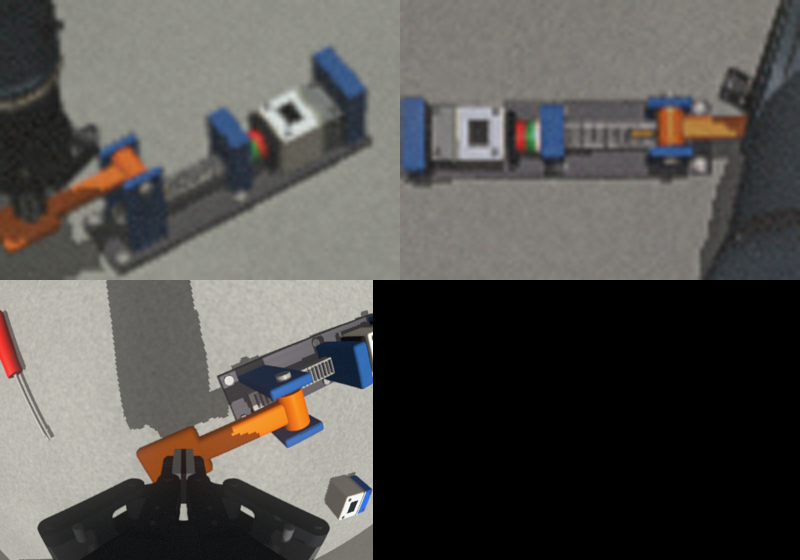

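Two strokes have brought the pad close to the housing, and all three bands still show beside the jaw in the top crop at about (527,133). On the third stroke I'll go down in small steps.

>>> apply_moves(series=[0,0,0.5,0,0,0,-1,0,0,0.42,0,0,0,-1,0,0,0,0,0,0,-1,0,0,-0.16,0,0,0,-1,0,0,-0.16,0,0,0,-1,0,0,-0.08,0,0,0,-1,0,0,0,0,0,0,-1])

```text
clock: 9.05
eef_pos: [0.5385, -0.1966, 0.1218]
eef_rot: [[-0.914, 0.406, -0.002], [0.406, 0.914, 0.0], [0.002, -0.0, -1.0]]
contact_force: [0.6, -0.4, 5.0]
opening: -0.0004
grip_force: 2.4
```

>>> apply_moves(series=[0,0,-0.08,0,0,0,-1,0,0,0,0,0,0,-1,0,0,0,0,0,0,-1])

```text
clock: 9.3
eef_pos: [0.5386, -0.1968, 0.1184]
eef_rot: [[-0.914, 0.407, -0.001], [0.407, 0.914, 0.0], [0.001, -0.0, -1.0]]
contact_force: [0.3, -2.3, 6.0]
opening: 0.0001
grip_force: 2.8
```

>>> apply_moves(series=[0,0,-0.08,0,0,0,-1,0,0,0,0,0,0,-1,0,0,0,0,0,0,-1])

```text
clock: 9.55
eef_pos: [0.5387, -0.1971, 0.1146]
eef_rot: [[-0.913, 0.407, -0.001], [0.407, 0.913, -0.0], [0.001, -0.001, -1.0]]
contact_force: [0.5, -1.9, 7.7]
opening: -0.0004
grip_force: 3.4
```

>>> apply_moves(series=[0,0,-0.08,0,0,0,-1,0,0,0,0,0,0,-1,0,0,0,0,0,0,-1])

```text
clock: 9.8
eef_pos: [0.5388, -0.1974, 0.1108]
eef_rot: [[-0.913, 0.407, -0.0], [0.407, 0.913, -0.001], [0.0, -0.001, -1.0]]
contact_force: [-0.4, -3.6, 8.3]
opening: -0.0
grip_force: 3.9
```

>>> apply_moves(series=[0,0,-0.08,0,0,0,-1,0,0,0,0,0,0,-1,0,0,0,0,0,0,-1])

```text
clock: 10.05
eef_pos: [0.5388, -0.1979, 0.1069]
eef_rot: [[-0.913, 0.407, -0.0], [0.407, 0.913, -0.001], [-0.0, -0.001, -1.0]]
contact_force: [-0.0, -4.4, 9.6]
opening: -0.0001
grip_force: 4.4
```

>>> apply_moves(series=[0,0,-0.08,0,0,0,-1,0,0,0,0,0,0,-1,0,0,0,0,0,0,-1])

```text
clock: 10.3
eef_pos: [0.5388, -0.1982, 0.103]
eef_rot: [[-0.913, 0.408, -0.0], [0.408, 0.913, -0.002], [-0.001, -0.001, -1.0]]
contact_force: [-0.2, -4.7, 9.7]
opening: 0.0001
grip_force: 4.9
```

```bash
python3 - <<'E'
from h import *
b=bot.camera('scene');t=bot.camera('top')
z=lambda im,x,y:cv2.resize(im[y:y+35,x:x+50],(400,280),interpolation=cv2.INTER_CUBIC)
o=cv2.imread('pics/t.png')
cv2.imwrite('pics/c5.png',np.vstack([np.hstack([z(b,245,190),z(t,240,212)]),np.hstack([z(cv2.imread('pics/s.png'),240,195),z(o,248,212)])]))
for im,r in((o,range(264,280)),(t,range(252,272))):
    print([(c,*im[226:232,c].mean(0).astype(int)) for c in r])
E
```

```text
[(264, np.int64(86), np.int64(84), np.int64(87)), (265, np.int64(86), np.int64(83), np.int64(88)), (266, np.int64(46), np.int64(46), np.int64(45)), (267, np.int64(39), np.int64(40), np.int64(40)), (268, np.int64(39), np.int64(39), np.int64(86)), (269, np.int64(46), np.int64(47), np.int64(167)), (270, np.int64(48), np.int64(57), np.int64(167)), (271, np.int64(66), np.int64(123), np.int64(69)), (272, np.int64(73), np.int64(125), np.int64(59)), (273, np.int64(141), np.int64(155), np.int64(142)), (274, np.int64(131), np.int64(132), np.int64(136)), (275, np.int64(122), np.int64(81), np.int64(60)), (276, np.int64(130), np.int64(81), np.int64(50)), (277, np.int64(132), np.int64(84), np.int64(55)), (278, np.int64(131), np.int64(86), np.int64(55)), (279, np.int64(128), np.int64(80), np.int64(50))]
[(252, np.int64(186), np.int64(177), np.int64(175)), (253, np.int64(192), np.int64(183), np.int64(182)), (254, np.int64(188), np.int64(185), np.int64(184)), (255, np.int64(69), np.int64(68), np.int64(67)), (256, np.int64(33), np.int64(34), np.int64(31)), (257, np.int64(36), np.int64(37), np.int64(66)), (258, np.int64(49), np.int64(50), np.int64(178)), (259, np.int64(48), np.int64(60), np.int64(178)), (260, np.int64(66), np.int64(125), np.int64(79)), (261, np.int64(91), np.int64(84), np.int64(44)), (262, np.int64(143), np.int64(89), np.int64(56)), (263, np.int64(140), np.int64(88), np.int64(57)), (264, np.int64(138), np.int64(90), np.int64(57)), (265, np.int64(138), np.int64(88), np.int64(55)), (266, np.int64(137), np.int64(86), np.int64(55)), (267, np.int64(70), np.int64(59), np.int64(57)), (268, np.int64(111), np.int64(115), np.int64(122)), (269, np.int64(112), np.int64(116), np.int64(121)), (270, np.int64(99), np.int64(99), np.int64(104)), (271, np.int64(107), np.int64(108), np.int64(113))]
```

View pics/c5.png

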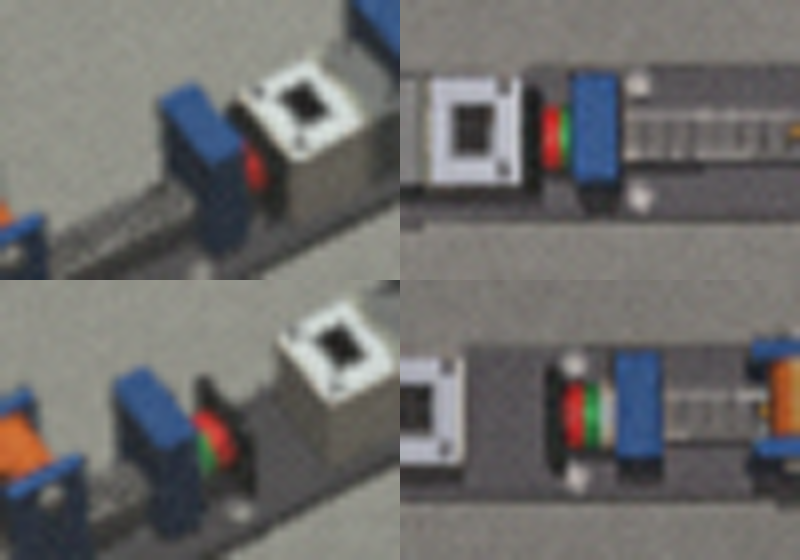

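The top view shows white gone, a strip of green and red still visible. By pixel lengths that is a sink of about 7 to 8 mm. I'll add about 1 mm to centre it, then hold and check.

>>> apply_moves(series=[0,0,-0.04,0,0,0,-1,0,0,0,0,0,0,-1,0,0,0,0,0,0,-1,0,0,0,0,0,0,-1,0,0,0,0,0,0,-1,0,0,0,0,0,0,-1,0,0,0,0,0,0,-1,0,0,0,0,0,0,-1])

```text
clock: 11.07
eef_pos: [0.5388, -0.1984, 0.1012]
eef_rot: [[-0.913, 0.408, 0.0], [0.408, 0.913, -0.002], [-0.001, -0.002, -1.0]]
contact_force: [-0.5, -6.6, 11.9]
opening: -0.0002
grip_force: 5.4
```

```bash
python3 - <<'E'
from h import *
t=bot.camera('top');s=bot.read_state()
print([(c,*map(int,t[226:232,c].mean(0))) for c in range(254,264)],s['eef_pos'],s['contact_force'])
E
```

```text
[(254, 188, 184, 184), (255, 71, 70, 69), (256, 36, 34, 31), (257, 34, 36, 67), (258, 49, 51, 178), (259, 46, 60, 177), (260, 70, 126, 79), (261, 112, 79, 43), (262, 140, 87, 56), (263, 138, 89, 56)] [ 0.53876226 -0.19846688  0.10124075] [ 0.21714788 -6.23227757 11.11555655]
```

Green still shows, white is gone, and the force is steady at about 11 to 12 N. I'm handing it in.

```bash
python3 -c "
from bench import bot
print(bot.job_done())"
```

```text
the job is handed in; nothing more can be done
None
```

I pressed the keys fully down in order (white, yellow, blue) and pumped the clamp until white was gone with green still showing. I handed the job in at about 11 s with the lever held down at about 11 N; no verdict came back, and the white key press briefly read 44 N at the wrist, through the fingertips.

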